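# Clear the office desk: stamps, chargers and tea tin back to their places

## Task

Tidy the desk: stand the two wooden stamps upright in the divided white tray, one in each of its two bays; lay the power bank and the plug adapter flat, side by side and right way up, in the shallow metal tray; and stand the tea tin in the middle of the round cork mat. Leave the stapler and the roll of tape where they are.

Things in the scene. Friction and masses are not known exactly. Their poses are not given: they have to be found in the camera images.
- round_stamp: Loose wooden stamp of round plan: foot disc 42 mm across and 16 mm high, thin neck 16 mm across, then an upright cylindrical handle 26 mm across from 34 to 70 mm height, its top edge rounded by 6 mm. 70 mm tall in all, about 90 g. Origin: centre of its underside; z up along the handle. Stands upright on the desk.
- block_stamp: Loose wooden stamp of rectangular plan: foot block 52 mm (its x) by 30 mm (its y) and 18 mm high, thin neck, then an upright block handle 40 mm (x) by 22 mm (y) from 36 to 70 mm height. 70 mm tall in all, about 90 g. Origin: centre of its underside; z up. Stands upright on the desk; grip the handle across its 22 mm.
- power_bank: Loose grey plastic power bank, a flat block with rounded edges (7 mm): 86 mm (its x) by 44 mm (its y) by 24 mm high, about 200 g. Four small white dots on its top face. Origin: centre of its underside; z up. Grip it across its 44 mm.
- plug_adapter: Loose black plug-in power adapter: block 58 mm (its x) by 42 mm (its y) by 34 mm high, with two flat steel prongs sticking out 17 mm from its +x end at half height; about 140 g. Origin: centre of the underside of the block (without prongs); z up. Grip it across its 42 mm.
- tea_tin: Loose small square tea tin, green with brass trim, 58 x 58 mm and 66 mm tall, about 150 g, closed. Origin: centre of its underside; x and y square to its sides; z up. Stands upright on the desk.
- stamp_tray: Target, fixed to the desk: open white plastic tray, 92 mm (its x) by 164 mm (its y), walls 22 mm high and 4 mm thick, floor 4 mm thick, divided in the middle (at its y = 0) by a 4 mm wall along x of the same height into two equal bays, each 84 by 76 mm inside. Bay centres are at its y = +40 and -40 mm. Origin: centre of its underside; z up.
- charger_tray: Target, fixed to the desk: shallow open metal (steel) tray without dividers, 130 mm (its x) by 210 mm (its y) outside, walls 18 mm high and 4 mm thick, floor 4 mm thick. Origin: centre of its underside; z up.
- tea_mat: Target, fixed to the desk: round cork mat, 96 mm across, 6 mm thick. Origin: centre of its underside; z up.
- stapler: Bystander, loose: black desk stapler with steel middle, 120 mm long (its x), 34 mm wide, 45 mm high, lying on the desk at the left of the trays. Origin: centre of its underside.
- tape_roll: Bystander, loose: roll of amber tape lying flat beyond the trays, 68 mm across, hole 48 mm, 19 mm high. Origin: centre of its underside.
Not all that is in view belongs to the job. Leave any turquoise look-alike of the round_stamp alone. Leave any red or yellow look-alike of the stamp_tray alone.

How it is judged:
By the outcome, as a careful person would: the job done as asked, in the order asked, and still so for the second after the job is handed in, with the robot touching nothing.
It also fails if it takes over 125 s, if anything falls off the work surface, if the arm or the gripper's body presses on something with over 40 N, if the wrist force passes 120 N, or if a joint passes its speed limit or range.

## Robot

A 6-joint arm with a two-finger parallel gripper is mounted at the origin on the work surface. World frame = base frame: x ahead of the robot, y to its left, z up, the work surface at z = 0. Lengths are in mm, angles in rad, forces in N, time in s.
With the tool pointing down it reaches from about 400 to 925 mm from the base axis. Payload 12.5 kg.
Tool frame: the origin (TCP) lies at the very end of the fingers, on their centre line; the grasp point (between the pads) lies grip_depth behind it (grip_depth is the distance from the TCP to the grasp point, in mm); z points along the fingers, y is the line along which they close (so a half turn about z gives the same grasp; the last joint's range is limited). The gripper opens to 95 mm and grips with 3 to 60 N. Pads are 20 mm wide; open, the fingers measure 119 mm over their backs; the gripper's body (75 mm by 180 mm) begins 59 mm behind the grasp point.
Start: joints at [-1.26, 0.491, 1.559, -0, 1.092, -0.106], TCP at [253.047, -571.502, 214.661] pointing down, gripper open.
Joint ranges: [-3.1, 3.1], [-0.84, 2.19], [0.05, 2.79], [-1.13, 4.28], [0.06, 2.93], [-2.69, 2.69]. Speed limits (rad/s): [2.22, 2.22, 2.79, 3.14, 3.14, 3.14].

## Interface

Orientations are given as [roll, pitch, yaw] about the fixed x, y, z axes, in that order (R = Rz(yaw) Ry(pitch) Rx(roll)).
In Python, from cell import state, read_camera, job_done, grip_depth gives the robot as it stands.
- The arm moves only by the tool drive_tool, never from a script. Its argument "targets" is a list of rows, each an object with "jaw": the opening, from 0 (shut) to 1 (fully open); "travel": the shift along the tool's x, y, z in m, a list of three; "twist": the turn about the tool's z in rad. In form: [{"jaw": jaw, "travel": [tx, ty, tz], "twist": twist}, ...]. A call has 1 to 8 rows; each row is the pose to reach, as a shift and turn from the pose commanded when the call began, along the tool's axes at that moment; what a row does not reach only later rows make up. A row lasts 1/12 s, in which the tool goes at most 41.7 mm and 7.16 degrees, less where a joint would pass 70% of its speed; a pose out of reach is approached as far as the arm can. A call with a gripper value outside its range is refused whole. The fingers move at their own pace and stop on an object; the grip force is fixed at half the most. Time passes only in rows, so rows that repeat a pose let the fingers close. It gives the time, the measured TCP pose, the force, the opening and the grip force at its end, in the units of the state.
- state(): the state, without advancing time (a new reading comes with each control period).
- read_camera(name): name is "scene" or "side" or "wrist"; returns a dict with "frame" (420x560x3 uint8, red, green, blue), "fx", "fy", "cx", "cy" (pixels), "R" (3x3) and "t" (3): a world point X has camera coordinates R X + t. Camera axes: x right, y down, z forward; pixel columns grow to the right and rows downward; lengths in mm; the calibration is good to about 2 mm. A picture is of the moment at which its call begins. There is no depth.
- job_done(): hands the job in; it is judged then, once.
The state is a dict: "t": time; "joints": joint angles; "qvel": joint speeds; "tau": joint torques, N m; "eef_pos": TCP position; "tcp_rot": TCP orientation; "ft_force": force on the tool from outside, world axes, zero at the start; "moment": the same for the moment, N m; "opening": opening from 0.0 (shut) to 1.0 (fully open); "grip_force": force on a finger pad.
Only numpy, scipy, OpenCV 4.12 (cv2) and the standard library are available. Lean on these libraries where they do the work, as an engineer would, in place of code of your own. Each camera call takes 0.05 s, during which the arm holds its last target. There are 200 camera calls.

## Working session

There is one attempt and no reset: what is moved stays moved. The work goes in short steps, Python scripts to look and compute and a tool call to move; the robot and the scene stay as the last step left them, time stands still between calls to the robot, and variables do not carry over. Pictures are saved under pics/ and viewed, at most 14 in all, crops included, and the job is handed in when it is done.

Besides the shell and the picture viewer there is one more tool, called after "Call:" as a command line: name --argument value ..., lists and objects as JSON in quotes. drive_tool: Moves the arm, as the interface text tells. Its arguments: {"type":"object","properties":{"targets":{"type":"array"}},"required":["targets"]}

```bash
mkdir -p pics
cat > h.py <<'E'
import numpy as np, cv2
from cell import state, read_camera, job_done, grip_depth
def snap(n,f,crop=None,s=1):
    c=read_camera(n); im=c["frame"][:,:,::-1]
    np.save(f"pics/{f}.npy",im)
    import pickle; pickle.dump(c,open(f"pics/{f}.pkl","wb"))
    if crop: im=im[crop[1]:crop[3],crop[0]:crop[2]]
    if s!=1: im=cv2.resize(im,None,fx=s,fy=s,interpolation=cv2.INTER_CUBIC)
    cv2.imwrite(f"pics/{f}.png",im); return c
def load(f):
    import pickle; return pickle.load(open(f"pics/{f}.pkl","rb"))
def w(c,u,v,z):
    R=np.array(c["R"]);t=np.array(c["t"]);d=R.T@np.array([(u-c["cx"])/c["fx"],(v-c["cy"])/c["fy"],1]);o=-R.T@t
    return (o+d*(z-o[2])/d[2]).round(1)
def px(c,X):
    p=np.array(c["R"])@np.array(X,float)+np.array(c["t"]);return (p[:2]/p[2]*[c["fx"],c["fy"]]+[c["cx"],c["cy"]]).round(1)
E
python3 - <<'E'
from h import *
a=snap("scene","s0",s=1.42); b=snap("side","d0",s=1.42)
for c in(a,b): print(-np.array(c["R"]).T@np.array(c["t"]),c["fx"])
print(grip_depth,state())
E
```

```text
[1172.29051292 -510.44010177  682.66455579] 386.6966489495006
[-125.92297523  955.7147496   998.49132546] 515.3558064440699
18.8 {'t': 0.1, 'joints': array([-1.25955749e+00,  4.91484882e-01,  1.55941702e+00,  1.17767978e-06,
        1.09171588e+00, -1.05594945e-01]), 'qvel': array([-1.46018464e-03,  3.34422181e-04, -2.31176162e-04,  2.51310550e-05,
       -9.72095130e-04, -8.07488064e-04]), 'tau': array([ 2.55830113e-03, -6.13626337e+01, -2.58605146e+01,  6.94085285e-02,
        4.70322242e-02, -3.37046947e-05]), 'eef_pos': array([ 252.99413853, -571.25053603,  214.11931563]), 'tcp_rot': array([-3.14057334e+00, -1.09086182e-04,  4.16833187e-01]), 'ft_force': array([-0.11461975,  0.03108914,  0.0428609 ]), 'moment': array([-0.00840909,  0.00822558, -0.0396468 ]), 'grip_force': 0.0, 'opening': 1.0017128333410568}
```

View pics/s0.png

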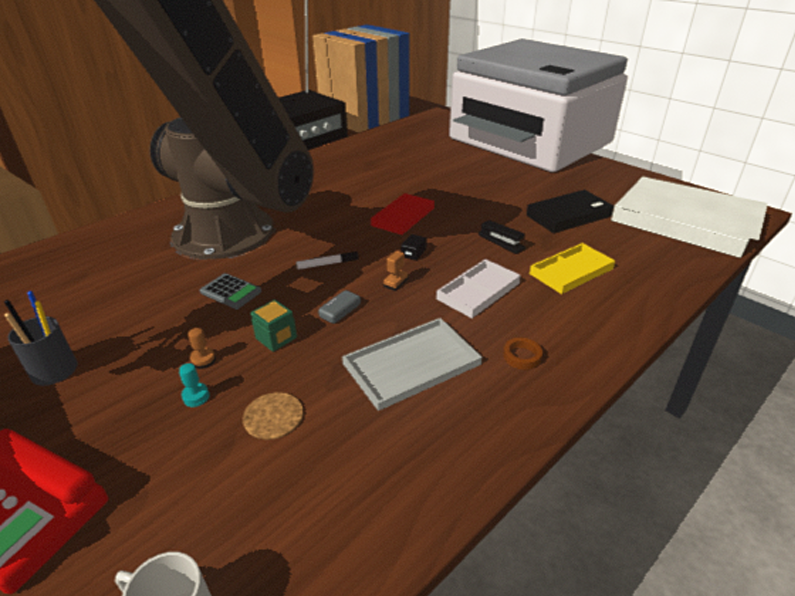

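View pics/d0.png

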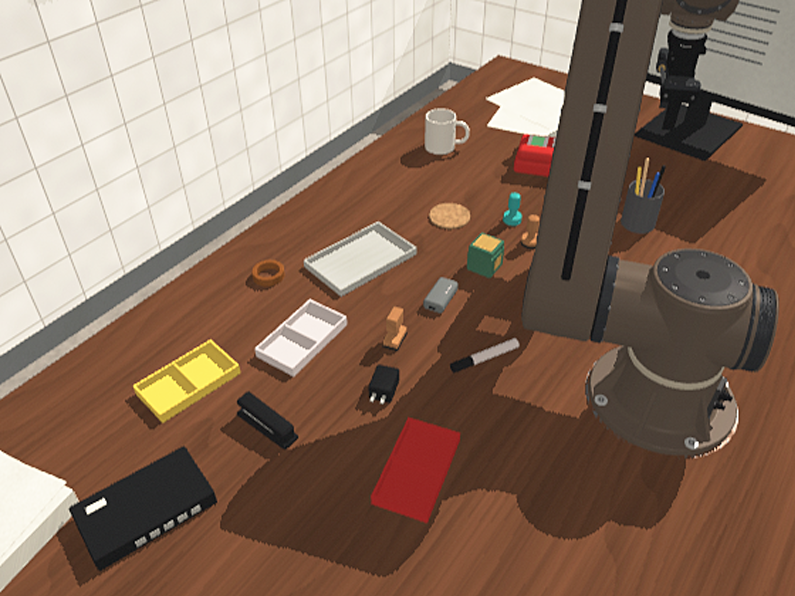

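Both views show everything. In the scene view, x comes towards the camera and y runs to the right. I'll enlarge both.

Run:
```python
import numpy as np, cv2
for f,c,s in(("s0",(120,130,390,315),2.95),("d0",(160,125,390,295),3.4)):
    im=np.load(f"pics/{f}.npy")[c[1]:c[3],c[0]:c[2]]
    cv2.imwrite(f"pics/{f}c.png",cv2.convertScaleAbs(cv2.resize(im,None,fx=s,fy=s,interpolation=cv2.INTER_CUBIC),alpha=1.3))
```

```text
(no output)
```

View pics/s0c.png

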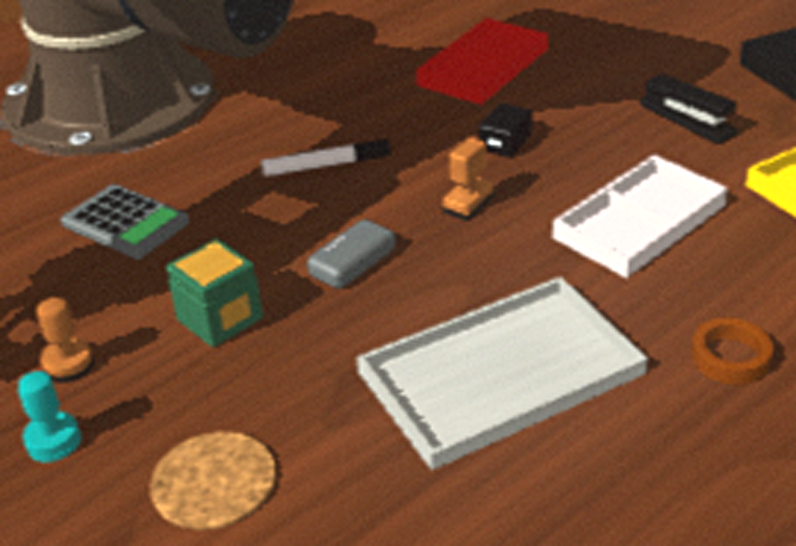

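View pics/d0c.png

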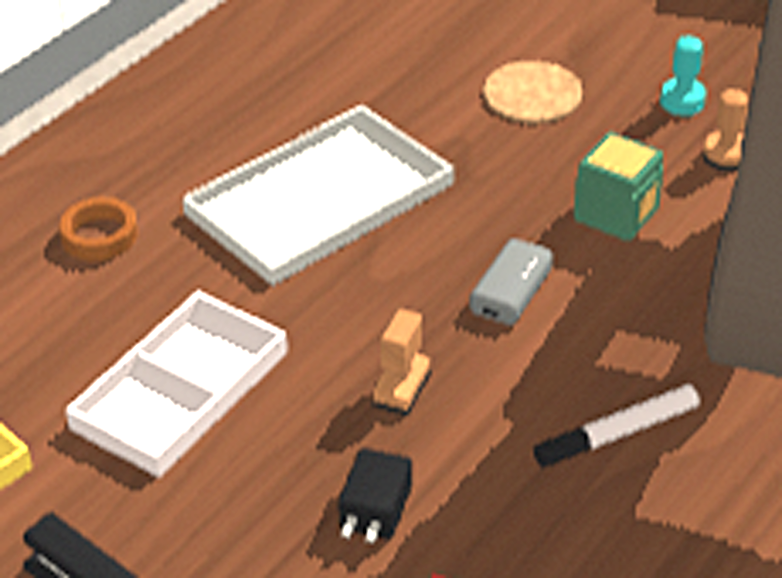

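```bash
cat > m.py <<'E'
from h import *
S=load("s0");D=load("d0")
def s(x,y,z):return w(S,120+(x-1)/2.95,130+(y-1)/2.95,z)[:2]
def d(x,y,z):return w(D,160+(x-1)/3.4,125+(y-1)/3.4,z)[:2]
P={"charger":(18,[(358,362),(560,280),(648,358),(432,460)],[(453,175),(272,277),(186,203),(362,107)]),
"stampT":(22,[(553,228),(657,156),(727,192),(628,265)],[(287,345),(160,468),(68,410),(202,292)]),
"mat":(6,[(150,480),(213,432),(276,474),(212,526)],[(583,91),(533,60),(482,91),(533,121)]),
"tin":(66,[(167,265),(213,241),(258,270),(208,290)],[(662,150),(632,182),(577,172),(615,135)]),
"bank":(20,[(308,258),(366,221),(396,237),(346,277)],[(551,252),(513,315),(473,300),(513,240)]),
"block":(70,[(450,150),(470,139),(487,145),(465,157)],[(422,318),(407,345),(384,340),(402,311)]),
"adapt":(34,[(483,130),(508,106),(532,113),(508,137)],[(411,458),(398,500),(344,492),(373,450)]),
"round":(70,[(52,303)],[(733,94)]),"roundfoot":(16,[(65,352)],[(726,150)]),"turq":(70,[(36,378)],[(689,41)])}
if __name__=="__main__":
  for k,(z,a,b) in P.items():
    for n,f,q in(("S",s,a),("D",d,b)):
        p=np.array([f(*i,z) for i in q]); print(k,n,p.mean(0).round(1),end=" ")
        if len(p)>1:
            e=np.roll(p,-1,0)-p; print("len",np.linalg.norm(e,axis=1).round(0),"ang",np.degrees(np.arctan2(e[:,1],e[:,0])).round(0),end="")
        print()
E
python3 m.py
```

```text
charger S [670.9  -1.9] len [209. 126. 213. 129.] ang [  78.  -11. -102.  167.]
charger D [659.6   6. ] len [208. 130. 210. 135.] ang [  77.  -15. -101.  164.]
stampT S [615.  252.2] len [174.  92. 164.  89.] ang [  93.   -2.  -88. -176.]
stampT D [600.2 262.3] len [160.  99. 165.  98.] ang [ 92.  -2. -88. 175.]
mat S [ 597.4 -246.4] len [64. 73. 65. 72.] ang [  98.    8.  -83. -172.]
mat D [ 593.3 -244.5] len [70. 74. 68. 70.] ang [ -14.   81.  169. -101.]
tin S [ 442.6 -135.2] len [49. 64. 47. 55.] ang [  92.    4.  -99. -173.]
tin D [ 431.4 -129.4] len [54. 48. 64. 45.] ang [  91.   18.  -90. -174.]
bank S [461.    7.4] len [78. 41. 75. 49.] ang [  95.    5.  -79. -171.]
bank D [452.2   8.4] len [87. 37. 85. 36.] ang [ 101.    6.  -80. -171.]
block S [465.9 154.7] len [29. 21. 31. 20.] ang [  92.   12.  -89. -175.]
block D [458.1 156.7] len [32. 19. 36. 18.] ang [ 105.   18.  -77. -172.]
adapt S [416.1 262.3] len [58. 31. 57. 31.] ang [ 107.   15.  -73. -163.]
adapt D [402.1 263. ] len [42. 40. 46. 29.] ang [ 113.   25.  -81. -161.]
round S [ 395.2 -261.8] 
round D [ 396.1 -266. ] 
roundfoot S [ 396.1 -263.4] 
roundfoot D [ 390.4 -254.8] 
turq S [ 470.5 -314.1] 
turq D [ 469.8 -318.4]
```

Rough poses agree to about 10 mm between views. Stage over the round stamp and refine with the wrist camera.

```bash
cat >> h.py <<'E'
def go(x,y,z,yaw=None):
    s=state();p=s["eef_pos"];a=s["tcp_rot"][2]
    d=np.array([x,y,z])-p;c,n=np.cos(a),np.sin(a)
    tw=0 if yaw is None else -((yaw-a+np.pi/2)%np.pi-np.pi/2)
    print("travel",(np.array([c*d[0]+n*d[1],n*d[0]-c*d[1],-d[2]])/1000).round(4),"twist",round(tw,3),"pos",p.round(1),"yaw",round(a,3),"q6",round(s["joints"][5],2),"t",round(s["t"],1))
E
python3 - <<'E'
from h import *
go(396,-262,215)
E
```

```text
travel [ 0.256  -0.2249 -0.0009] twist 0 pos [ 253.  -571.3  214.1] yaw 0.417 q6 -0.11 t 0.1
```

Call:
drive_tool --targets '[{"jaw": 1,"travel": [0.256,-0.225,0],"twist": 0},{"jaw": 1,"travel": [0.256,-0.225,0],"twist": 0},{"jaw": 1,"travel": [0.256,-0.225,0],"twist": 0},{"jaw": 1,"travel": [0.256,-0.225,0],"twist": 0},{"jaw": 1,"travel": [0.256,-0.225,0],"twist": 0},{"jaw": 1,"travel": [0.256,-0.225,0],"twist": 0},{"jaw": 1,"travel": [0.256,-0.225,0],"twist": 0},{"jaw": 1,"travel": [0.256,-0.225,0],"twist": 0}]'

```text
t: 0.77
eef_pos: [393.2, -267.0, 214.6]
tcp_rot: [-3.142, 0.0, 0.416]
ft_force: [0.4, 0.7, 0.4]
opening: 0.999
grip_force: 0.0
```

Run:
```python
from h import *
c=snap("wrist","w1",s=1.42)
go(396,-262,215)
R=np.array(c["R"]);print((-R.T@c["t"]).round(0),R.round(2).tolist(),c["fx"])
print(px(c,(396,-262,70)),px(c,(396,-262,8)))
```

```text
travel [ 0.0008  0.0009 -0.0004] twist 0 pos [ 394.9 -261.5  214.6] yaw 0.419 q6 0.43 t 0.8
[ 462. -236.  384.] [[0.4, -0.91, -0.0], [-0.88, -0.39, 0.27], [-0.24, -0.11, -0.96]] 376.74816984208036
[283.  192.6] [283.4 179.2]
```

View pics/w1.png

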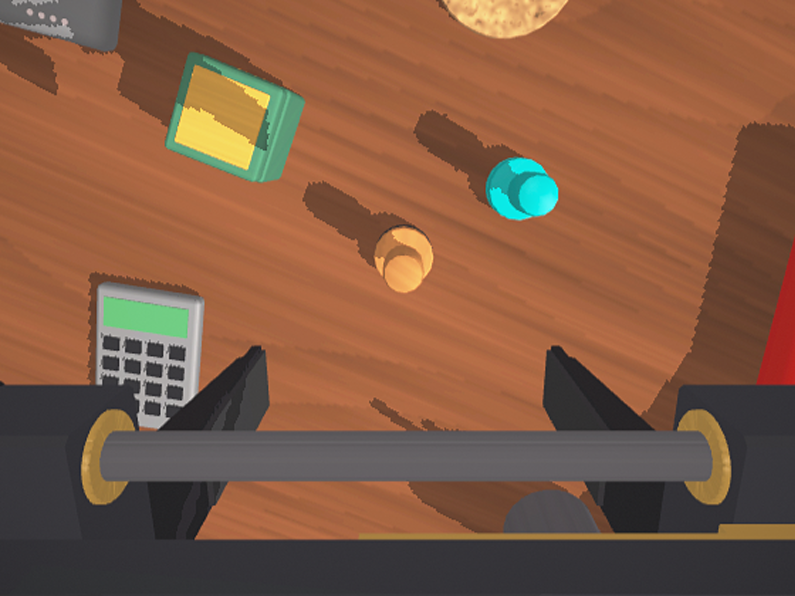

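Wrist view: the round stamp top is at (404,272) in the enlarged picture, and the tin's top face corners are at about (190,53), (285,90), (258,181), (167,147).

Run:
```python
from h import *
c=load("w1")
k=1/1.42
q=w(c,404*k,272*k,70);print(q,w(c,403*k,257*k,16))
p=np.array([w(c,u*k,v*k,66)[:2] for u,v in((190,53),(285,90),(258,181),(167,147))]);e=np.roll(p,-1,0)-p
print(p.mean(0),np.linalg.norm(e,axis=1),np.degrees(np.arctan2(e[:,1],e[:,0])))
go(q[0],q[1],35)
```

```text
[ 397.4 -262.8   70. ] [ 395.9 -262.5   16. ]
[ 436.575 -135.05 ] [54.39420925 52.97942997 54.18874422 52.8909255 ] [ -86.62735389 -176.86216238   93.27953605    3.36009941]
travel [0.0018 0.0022 0.1796] twist 0 pos [ 394.9 -261.5  214.6] yaw 0.419 q6 0.43 t 0.8
```

Call:
drive_tool --targets '[{"jaw": 1,"travel": [0.0015,0.002,0.04],"twist": 0},{"jaw": 1,"travel": [0.0015,0.002,0.08],"twist": 0},{"jaw": 1,"travel": [0.0015,0.002,0.12],"twist": 0},{"jaw": 1,"travel": [0.0015,0.002,0.15],"twist": 0},{"jaw": 1,"travel": [0.0015,0.002,0.17],"twist": 0},{"jaw": 1,"travel": [0.0015,0.002,0.18],"twist": 0},{"jaw": 1,"travel": [0.0015,0.002,0.18],"twist": 0},{"jaw": 0.2,"travel": [0.0015,0.002,0.18],"twist": 0}]'

```text
t: 1.48
eef_pos: [395.2, -270.3, 34.9]
tcp_rot: [-3.141, 0.0, 0.417]
ft_force: [-0.2, 0.1, 0.5]
opening: 0.97
grip_force: 0.0
```

Call:
drive_tool --targets '[{"jaw": 0,"travel": [0,0,0],"twist": 0},{"jaw": 0,"travel": [0,0,0],"twist": 0},{"jaw": 0,"travel": [0,0,0],"twist": 0},{"jaw": 0,"travel": [0,0,0],"twist": 0},{"jaw": 0,"travel": [0,0,0],"twist": 0},{"jaw": 0,"travel": [0,0,0],"twist": 0},{"jaw": 0,"travel": [0,0,0],"twist": 0},{"jaw": 0,"travel": [0,0,0],"twist": 0}]'

```text
t: 2.15
eef_pos: [395.1, -270.2, 34.7]
tcp_rot: [3.141, 0.0, 0.417]
ft_force: [0.4, 0.4, 0.3]
opening: 0.427
grip_force: 0.0
```

Call:
drive_tool --targets '[{"jaw": 0,"travel": [0,0,0],"twist": 0},{"jaw": 0,"travel": [0,0,-0.005],"twist": 0},{"jaw": 0,"travel": [0,0,-0.02],"twist": 0},{"jaw": 0,"travel": [0,0,-0.05],"twist": 0},{"jaw": 0,"travel": [0,0,-0.09],"twist": 0},{"jaw": 0,"travel": [0,0,-0.12],"twist": 0},{"jaw": 0,"travel": [0,0,-0.14],"twist": 0},{"jaw": 0,"travel": [0,0,-0.15],"twist": 0}]'

```text
t: 2.82
eef_pos: [395.5, -270.5, 187.8]
tcp_rot: [3.138, -0.002, 0.417]
ft_force: [-0.1, 0.6, -1.5]
opening: 0.272
grip_force: 30.0
```

Run:
```python
from h import *
print(state()["opening"]*95,state()["grip_force"])
# stage so wrist cam sees trays: bays at tray y -40
go(480,130,190)
```

```text
25.808951266002275 29.973950386047363
travel [ 0.2394 -0.332  -0.0022] twist 0 pos [ 395.5 -270.5  187.8] yaw 0.417 q6 0.42 t 2.8
```

Call:
drive_tool --targets '[{"jaw": 0,"travel": [0.02,-0.028,0],"twist": 0},{"jaw": 0,"travel": [0.043,-0.06,0],"twist": 0},{"jaw": 0,"travel": [0.067,-0.093,0],"twist": 0},{"jaw": 0,"travel": [0.09,-0.125,0],"twist": 0},{"jaw": 0,"travel": [0.113,-0.157,0],"twist": 0},{"jaw": 0,"travel": [0.135,-0.187,0],"twist": 0},{"jaw": 0,"travel": [0.15,-0.208,0],"twist": 0},{"jaw": 0,"travel": [0.16,-0.222,0],"twist": 0}]'

```text
t: 3.48
eef_pos: [451.4, 0.1, 184.9]
tcp_rot: [-3.142, -0.0, 0.419]
ft_force: [0.4, 0.1, -0.6]
opening: 0.269
grip_force: 30.0
```

Call:
drive_tool --targets '[{"jaw": 0,"travel": [0.015,-0.022,0],"twist": 0},{"jaw": 0,"travel": [0.035,-0.05,0],"twist": 0},{"jaw": 0,"travel": [0.055,-0.077,0],"twist": 0},{"jaw": 0,"travel": [0.07,-0.098,0],"twist": 0},{"jaw": 0,"travel": [0.08,-0.11,0],"twist": 0},{"jaw": 0,"travel": [0.08,-0.11,0],"twist": 0},{"jaw": 0,"travel": [0.08,-0.11,0],"twist": 0},{"jaw": 0,"travel": [0.08,-0.11,0],"twist": 0}]'

```text
t: 4.15
eef_pos: [479.7, 130.0, 184.6]
tcp_rot: [3.142, 0.001, 0.417]
ft_force: [0.4, 0.4, -1.6]
opening: 0.268
grip_force: 30.0
```

Run:
```python
from h import *
c=snap("wrist","w2",s=1.42)
go(608,217,190)
```

```text
travel [ 0.1525 -0.028  -0.0053] twist 0 pos [479.8 129.8 184.7] yaw 0.416 q6 1.29 t 4.2
```

View pics/w2.png

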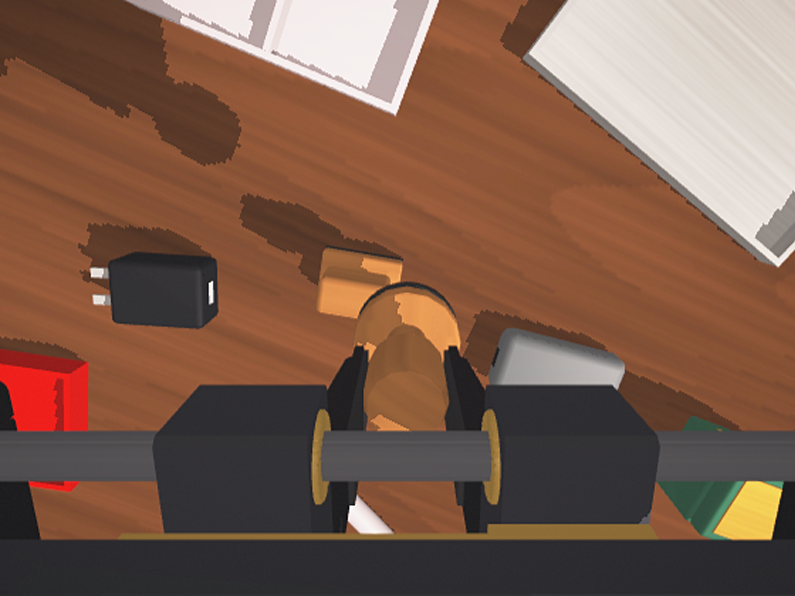

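The round stamp hangs upright in the jaws, its foot centred at about (408,335). The near corner of the white tray is at (397,113), and the steel tray's corners are at (525,60) and (780,265). The adapter and block stamp are in view as well.

Run:
```python
from h import *
c=load("w2");k=1/1.42
f=lambda u,v,z:w(c,u*k,v*k,z)
print("foot",f(408,335,166), "tray corner",f(397,113,22),f(436,0,22),f(125,0,22))
a,b=f(525,60,18),f(780,265,18);print("ch",a,b,np.degrees(np.arctan2(*(b-a)[1::-1])),np.linalg.norm(b-a))
for n,z,P in(("adapt",34,((112,256),(203,262),(203,328),(112,320))),("block foot",18,((324,247),(402,259),(397,317),(318,312)))):
    p=np.array([f(*q,z)[:2] for q in P]);e=np.roll(p,-1,0)-p
    print(n,p.mean(0),np.linalg.norm(e,axis=1).round(1),np.degrees(np.arctan2(e[:,1],e[:,0])).round(1))
```

```text
foot [488.3 134.  166. ] tray corner [566.  174.9  22. ] [629.5 179.   22. ] [559.2 337.8  22. ]
ch [622.9 118.9  18. ] [581.1 -86.1  18. ] -101.52476378638808 209.2181636474233
adapt [409.275 267.925] [55.1 42.5 56.9 41.2] [ -70.1 -161.9  108.6   15.6]
block foot [460.5 154.8] [50.1 38.9 52.  43.5] [ -75.1 -161.1  110.1   16.3]
```

Run:
```python
from h import *
go(604,216,185)
```

```text
travel [ 0.1485 -0.0287 -0.0003] twist 0 pos [479.8 129.8 184.7] yaw 0.416 q6 1.29 t 4.2
```

Call:
drive_tool --targets '[{"jaw": 0,"travel": [0.03,-0.006,0],"twist": 0},{"jaw": 0,"travel": [0.065,-0.013,0],"twist": 0},{"jaw": 0,"travel": [0.1,-0.02,0],"twist": 0},{"jaw": 0,"travel": [0.13,-0.025,0],"twist": 0},{"jaw": 0,"travel": [0.1485,-0.0285,0.02],"twist": 0},{"jaw": 0,"travel": [0.1485,-0.0285,0.05],"twist": 0},{"jaw": 0,"travel": [0.1485,-0.0285,0.08],"twist": 0},{"jaw": 0,"travel": [0.1485,-0.0285,0.1],"twist": 0}]'

```text
t: 4.87
eef_pos: [603.7, 215.3, 81.9]
tcp_rot: [-3.141, 0.003, 0.416]
ft_force: [-0.3, -0.4, -1.2]
opening: 0.272
grip_force: 30.0
```

Call:
drive_tool --targets '[{"jaw": 0,"travel": [0,0,0.015],"twist": 0},{"jaw": 0,"travel": [0,0,0.028],"twist": 0},{"jaw": 0,"travel": [0,0,0.036],"twist": 0},{"jaw": 0,"travel": [0,0,0.042],"twist": 0},{"jaw": 0,"travel": [0,0,0.044],"twist": 0},{"jaw": 0,"travel": [0,0,0.0445],"twist": 0},{"jaw": 0,"travel": [0,0,0.0445],"twist": 0},{"jaw": 0,"travel": [0,0,0.0445],"twist": 0}]'

```text
t: 5.53
eef_pos: [605.3, 216.0, 42.6]
tcp_rot: [3.14, -0.002, 0.417]
ft_force: [-4.3, -5.1, 15.6]
opening: 0.266
grip_force: 30.0
```

Call:
drive_tool --targets '[{"jaw": 0.45,"travel": [0,0,0],"twist": 0},{"jaw": 0.6,"travel": [0,0,0],"twist": 0},{"jaw": 0.6,"travel": [0,0,0],"twist": 0},{"jaw": 0.6,"travel": [0,0,-0.02],"twist": 0},{"jaw": 0.6,"travel": [0,0,-0.06],"twist": 0},{"jaw": 0.6,"travel": [0,0,-0.1],"twist": 0},{"jaw": 0.8,"travel": [0,0,-0.13],"twist": 0},{"jaw": 1,"travel": [0,0,-0.15],"twist": 0}]'

```text
t: 6.2
eef_pos: [605.1, 217.0, 193.8]
tcp_rot: [3.141, -0.004, 0.417]
ft_force: [0.3, -0.1, -0.4]
opening: 0.684
grip_force: 0.0
```

Run:
```python
from h import *
c=snap("side","d1",(150,125,350,275),4)
go(460.5,155,190,np.radians(107))
```

```text
travel [-0.1583 -0.002   0.0067] twist -1.451 pos [606.1 217.2 196.7] yaw 0.417 q6 1.4 t 6.2
```

View pics/d1.png

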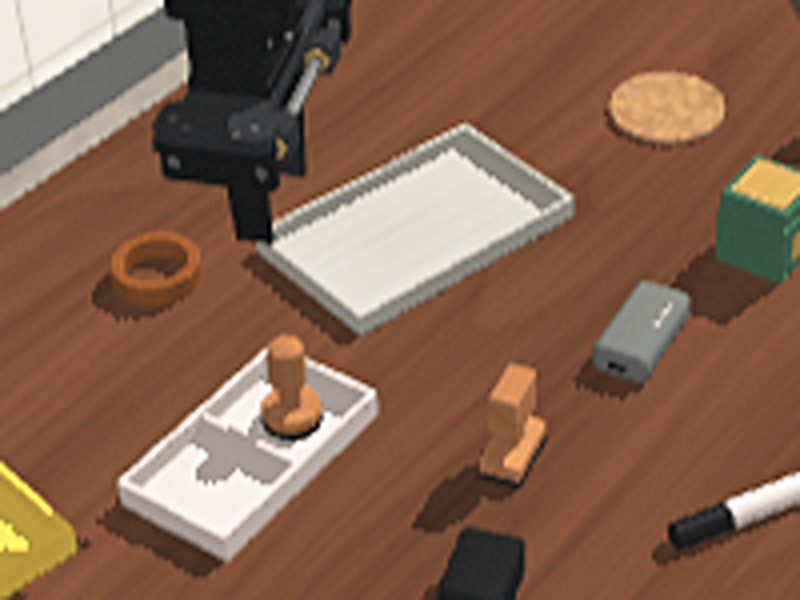

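The round stamp stands in its bay. Next is the block stamp: turn and move above it.

Call:
drive_tool --targets '[{"jaw": 1,"travel": [-0.01,0,0],"twist": -0.12},{"jaw": 1,"travel": [-0.03,0,0],"twist": -0.24},{"jaw": 1,"travel": [-0.05,0,0],"twist": -0.36},{"jaw": 1,"travel": [-0.08,0,0],"twist": -0.48},{"jaw": 1,"travel": [-0.11,0,0],"twist": -0.6},{"jaw": 1,"travel": [-0.14,-0.002,0],"twist": -0.72},{"jaw": 1,"travel": [-0.158,-0.002,0.005],"twist": -0.84},{"jaw": 1,"travel": [-0.158,-0.002,0.005],"twist": -0.96}]'

```text
t: 6.92
eef_pos: [455.7, 153.6, 184.7]
tcp_rot: [-3.139, 0.001, 1.383]
ft_force: [0.6, -0.3, 0.1]
opening: 0.997
grip_force: 0.0
```

Call:
drive_tool --targets '[{"jaw": 1,"travel": [0,0,0],"twist": -0.12},{"jaw": 1,"travel": [0,0,0],"twist": -0.24},{"jaw": 1,"travel": [0,0,0],"twist": -0.36},{"jaw": 1,"travel": [0,0,0],"twist": -0.46},{"jaw": 1,"travel": [0,0,0],"twist": -0.48},{"jaw": 1,"travel": [0,0,0],"twist": -0.48},{"jaw": 1,"travel": [0,0,0],"twist": -0.48}]'

```text
t: 7.5
eef_pos: [459.1, 154.6, 185.0]
tcp_rot: [-3.142, 0.0, 1.854]
ft_force: [1.0, -0.7, 0.5]
opening: 1.003
grip_force: 0.0
```

Run:
```python
from h import *
c=snap("wrist","w3",s=1.42)
go(460.5,155,35,np.radians(107))
print(px(c,(460.5,155,70))*1.42)
```

```text
travel [-0.      0.0014  0.15  ] twist -0.014 pos [459.1 154.6 185. ] yaw 1.854 q6 -0.09 t 7.5
[407.54  294.934]
```

View pics/w3.png

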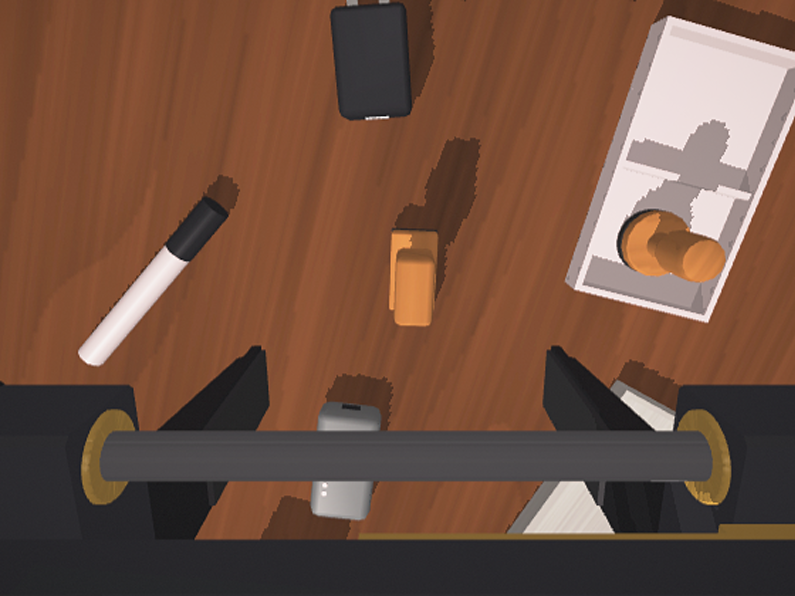

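Here the block handle's top spans (394–436, 250–326), the adapter top is at (331–411, 3–120), and the tray corners are at (663,17), (568,288) and (708,321).

Run:
```python
from h import *
c=load("w3");k=1/1.42
f=lambda u,v,z:w(c,u*k,v*k,z)
for n,z,P in(("adapt",34,((331,5),(408,3),(411,117),(341,120))),("block",70,((397,250),(436,250),(432,326),(393,323)))):
    p=np.array([f(*q,z)[:2] for q in P]);e=np.roll(p,-1,0)-p
    print(n,p.mean(0),np.linalg.norm(e,axis=1).round(1),np.degrees(np.arctan2(e[:,1],e[:,0])).round(1))
a,b,d=f(663,17,22),f(568,288,22),f(708,321,22)
print(a,b,d,np.linalg.norm(a-b),np.linalg.norm(d-b),np.degrees(np.arctan2(*(a-b)[1::-1])),np.degrees(np.arctan2(*(d-b)[1::-1])))
print("round",f(655,243,18))
go(463,155,36,np.radians(103))
```

```text
adapt [407.45 268.35] [41.5 58.3 39.9 59.1] [  17.5  -72.  -161.4  109.6]
block [463.    159.875] [21.  43.  21.8 41.2] [  16.3  -76.  -168.4  102.9]
[557.  338.5  22. ] [561.7 176.   22. ] [657.2 180.6  22. ] 162.56795502189232 95.61072115615487 91.65670837120997 2.757665330095028
round [605.6 218.3  18. ]
travel [-0.0007  0.0038  0.149 ] twist 0.056 pos [459.1 154.6 185. ] yaw 1.854 q6 -0.09 t 7.5
```

Call:
drive_tool --targets '[{"jaw": 1,"travel": [0.0025,0.004,0.03],"twist": 0.05},{"jaw": 1,"travel": [0.0025,0.004,0.07],"twist": 0.05},{"jaw": 1,"travel": [0.0025,0.004,0.11],"twist": 0.05},{"jaw": 1,"travel": [0.0025,0.004,0.135],"twist": 0.05},{"jaw": 1,"travel": [0.0025,0.004,0.145],"twist": 0.05},{"jaw": 1,"travel": [0.0025,0.004,0.149],"twist": 0.05},{"jaw": 0.6,"travel": [0.0025,0.004,0.149],"twist": 0.05},{"jaw": 0,"travel": [0.0025,0.004,0.149],"twist": 0.05}]'

```text
t: 8.22
eef_pos: [462.9, 158.3, 37.3]
tcp_rot: [3.14, 0.0, 1.806]
ft_force: [0.0, -0.8, -0.2]
opening: 0.91
grip_force: 0.0
```

Call:
drive_tool --targets '[{"jaw": 0,"travel": [0,0,0],"twist": 0},{"jaw": 0,"travel": [0,0,0],"twist": 0},{"jaw": 0,"travel": [0,0,0],"twist": 0},{"jaw": 0,"travel": [0,0,0],"twist": 0},{"jaw": 0,"travel": [0,0,0],"twist": 0},{"jaw": 0,"travel": [0,0,0],"twist": 0},{"jaw": 0,"travel": [0,0,0],"twist": 0},{"jaw": 0,"travel": [0,0,0],"twist": 0}]'

```text
t: 8.88
eef_pos: [462.2, 158.2, 36.1]
tcp_rot: [-3.142, 0.0, 1.807]
ft_force: [0.4, 0.0, 0.4]
opening: 0.357
grip_force: 0.0
```

Call:
drive_tool --targets '[{"jaw": 0,"travel": [0,0,0],"twist": 0},{"jaw": 0,"travel": [0,0,0],"twist": 0},{"jaw": 0,"travel": [0,0,-0.02],"twist": 0},{"jaw": 0,"travel": [0,0,-0.05],"twist": 0},{"jaw": 0,"travel": [0,0,-0.08],"twist": 0},{"jaw": 0,"travel": [0,0,-0.1],"twist": 0},{"jaw": 0,"travel": [0,0,-0.12],"twist": 0},{"jaw": 0,"travel": [0,0,-0.12],"twist": 0}]'

```text
t: 9.55
eef_pos: [463.4, 158.4, 159.3]
tcp_rot: [3.136, 0.0, 1.807]
ft_force: [1.6, -0.5, 0.3]
opening: 0.229
grip_force: 30.0
```

Run:
```python
from h import *
go(604,298,156,np.radians(92.2))
```

```text
travel [0.1028 0.1693 0.0033] twist 0.198 pos [463.4 158.4 159.3] yaw 1.807 q6 -0.04 t 9.6
```

Call:
drive_tool --targets '[{"jaw": 0,"travel": [0.017,0.028,0],"twist": 0.05},{"jaw": 0,"travel": [0.034,0.056,0],"twist": 0.1},{"jaw": 0,"travel": [0.053,0.088,0],"twist": 0.15},{"jaw": 0,"travel": [0.072,0.12,0],"twist": 0.198},{"jaw": 0,"travel": [0.09,0.15,0],"twist": 0.198},{"jaw": 0,"travel": [0.103,0.1715,0.01],"twist": 0.198},{"jaw": 0,"travel": [0.103,0.1715,0.03],"twist": 0.198},{"jaw": 0,"travel": [0.103,0.1715,0.06],"twist": 0.198}]'

```text
t: 10.22
eef_pos: [606.0, 299.7, 95.5]
tcp_rot: [3.139, -0.001, 1.61]
ft_force: [0.0, 0.6, -0.9]
opening: 0.23
grip_force: 30.0
```

Call:
drive_tool --targets '[{"jaw": 0,"travel": [0,0,0.015],"twist": 0},{"jaw": 0,"travel": [0,0,0.03],"twist": 0},{"jaw": 0,"travel": [0,0,0.042],"twist": 0},{"jaw": 0,"travel": [0,0,0.05],"twist": 0},{"jaw": 0,"travel": [0,0,0.053],"twist": 0},{"jaw": 0,"travel": [0,0,0.0545],"twist": 0},{"jaw": 0,"travel": [0,0,0.0545],"twist": 0},{"jaw": 0,"travel": [0,0,0.0545],"twist": 0}]'

```text
t: 10.88
eef_pos: [605.2, 298.5, 42.4]
tcp_rot: [3.14, -0.0, 1.609]
ft_force: [0.7, 0.3, 0.1]
opening: 0.23
grip_force: 30.0
```

Down another 2 mm to contact, release, and rise.

Call:
drive_tool --targets '[{"jaw": 0,"travel": [0,0,0.001],"twist": 0},{"jaw": 0,"travel": [0,0,0.002],"twist": 0},{"jaw": 0,"travel": [0,0,0.002],"twist": 0},{"jaw": 0,"travel": [0,0,0.002],"twist": 0},{"jaw": 0.4,"travel": [0,0,0.002],"twist": 0},{"jaw": 0.6,"travel": [0,0,0.002],"twist": 0},{"jaw": 0.6,"travel": [0,0,0.002],"twist": 0},{"jaw": 0.6,"travel": [0,0,0.002],"twist": 0}]'

```text
t: 11.55
eef_pos: [604.9, 298.4, 39.6]
tcp_rot: [-3.142, 0.0, 1.609]
ft_force: [-0.2, -0.4, 0.1]
opening: 0.452
grip_force: 0.0
```

Call:
drive_tool --targets '[{"jaw": 0.6,"travel": [0,0,-0.02],"twist": 0},{"jaw": 0.6,"travel": [0,0,-0.05],"twist": 0},{"jaw": 0.6,"travel": [0,0,-0.09],"twist": 0},{"jaw": 0.6,"travel": [0,0,-0.12],"twist": 0},{"jaw": 1,"travel": [0,0,-0.14],"twist": 0},{"jaw": 1,"travel": [0,0,-0.15],"twist": 0},{"jaw": 1,"travel": [0,0,-0.15],"twist": 0}]'

```text
t: 12.13
eef_pos: [605.5, 298.7, 191.8]
tcp_rot: [3.138, -0.001, 1.609]
ft_force: [-0.2, -0.3, -0.1]
opening: 0.753
grip_force: 0.0
```

Run:
```python
from h import *
print(state()["ft_force"])
go(456,10,190,np.radians(98))
```

```text
[-0.16817989 -0.27349617 -0.05961688]
travel [-0.2828 -0.1604  0.0018] twist -0.102 pos [605.5 298.7 191.8] yaw 1.609 q6 0.32 t 12.1
```

Call:
drive_tool --targets '[{"jaw": 1,"travel": [-0.025,-0.014,0],"twist": -0.05},{"jaw": 1,"travel": [-0.055,-0.031,0],"twist": -0.1},{"jaw": 1,"travel": [-0.09,-0.051,0],"twist": -0.1},{"jaw": 1,"travel": [-0.125,-0.071,0],"twist": -0.1},{"jaw": 1,"travel": [-0.16,-0.091,0],"twist": -0.1},{"jaw": 1,"travel": [-0.195,-0.111,0],"twist": -0.1},{"jaw": 1,"travel": [-0.22,-0.125,0],"twist": -0.1},{"jaw": 1,"travel": [-0.24,-0.136,0],"twist": -0.1}]'

```text
t: 12.8
eef_pos: [476.0, 51.6, 188.1]
tcp_rot: [-3.139, -0.0, 1.708]
ft_force: [0.9, 0.2, 0.3]
opening: 1.0
grip_force: 0.0
```

Call:
drive_tool --targets '[{"jaw": 1,"travel": [-0.02,-0.011,0],"twist": 0},{"jaw": 1,"travel": [-0.035,-0.02,0],"twist": 0},{"jaw": 1,"travel": [-0.043,-0.0245,0],"twist": 0},{"jaw": 1,"travel": [-0.043,-0.0245,0],"twist": 0},{"jaw": 1,"travel": [-0.043,-0.0245,0],"twist": 0},{"jaw": 1,"travel": [-0.043,-0.0245,0],"twist": 0}]'

```text
t: 13.3
eef_pos: [460.0, 8.1, 189.2]
tcp_rot: [-3.141, -0.0, 1.709]
ft_force: [0.1, 0.9, -0.5]
opening: 1.004
grip_force: 0.0
```

Run:
```python
from h import *
c=snap("wrist","w4",s=1.42)
go(456,10,4,np.radians(98))
print(px(c,(456,10,24))*1.42)
```

```text
travel [ 0.0024 -0.0037  0.1853] twist -0.001 pos [460.    8.2 189.3] yaw 1.71 q6 -0.26 t 13.3
[399.73 271.22]
```

View pics/w4.png

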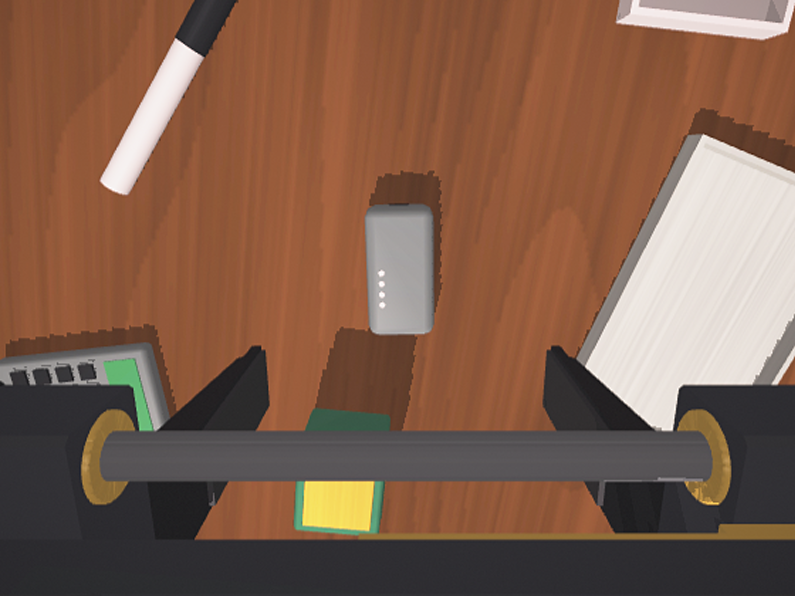

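The power bank is flat with its dots up, spanning (365–433, 206–334). The steel tray's corner is at (700,135).

Run:
```python
from h import *
c=load("w4");k=1/1.42
f=lambda u,v,z:w(c,u*k,v*k,z)
P=((365,207),(433,206),(433,333),(369,334))
p=np.array([f(*q,14)[:2] for q in P]);e=np.roll(p,-1,0)-p
print(p.mean(0),np.linalg.norm(e,axis=1).round(1),np.degrees(np.arctan2(e[:,1],e[:,0])).round(1))
print(f(700,135,18),f(582,362,18))
m=p.mean(0);go(m[0],m[1],4,np.radians(97.5))
```

```text
[456.475   7.225] [43.4 85.5 43.5 85.6] [   8.7  -81.3 -171.1   98.6]
[625.8 117.9  18. ] [587.8 -36.9  18. ]
travel [-0.0004 -0.0036  0.1853] twist 0.008 pos [460.    8.2 189.3] yaw 1.71 q6 -0.26 t 13.3
```

Call:
drive_tool --targets '[{"jaw": 1,"travel": [-0.0005,-0.0035,0.03],"twist": -0.012},{"jaw": 1,"travel": [-0.0005,-0.0035,0.07],"twist": -0.012},{"jaw": 1,"travel": [-0.0005,-0.0035,0.11],"twist": -0.012},{"jaw": 1,"travel": [-0.0005,-0.0035,0.145],"twist": -0.012},{"jaw": 1,"travel": [-0.0005,-0.0035,0.165],"twist": -0.012},{"jaw": 1,"travel": [-0.0005,-0.0035,0.178],"twist": -0.012},{"jaw": 1,"travel": [-0.0005,-0.0035,0.184],"twist": -0.012},{"jaw": 0.8,"travel": [-0.0005,-0.0035,0.185],"twist": -0.012}]'

```text
t: 14.02
eef_pos: [456.2, 7.1, 3.5]
tcp_rot: [-3.14, -0.0, 1.722]
ft_force: [-0.1, 0.1, 0.3]
opening: 0.969
grip_force: 0.0
```

Call:
drive_tool --targets '[{"jaw": 0,"travel": [0,0,0],"twist": 0},{"jaw": 0,"travel": [0,0,0],"twist": 0},{"jaw": 0,"travel": [0,0,0],"twist": 0},{"jaw": 0,"travel": [0,0,0],"twist": 0},{"jaw": 0,"travel": [0,0,0],"twist": 0},{"jaw": 0,"travel": [0,0,0],"twist": 0},{"jaw": 0,"travel": [0,0,0],"twist": 0},{"jaw": 0,"travel": [0,0,0],"twist": 0}]'

```text
t: 14.68
eef_pos: [456.4, 6.4, 4.8]
tcp_rot: [3.141, 0.0, 1.721]
ft_force: [-0.7, 0.2, 3.1]
opening: 0.461
grip_force: 30.0
```

Call:
drive_tool --targets '[{"jaw": 0,"travel": [0,0,0],"twist": 0},{"jaw": 0,"travel": [0,0,-0.003],"twist": 0},{"jaw": 0,"travel": [0,0,-0.015],"twist": 0},{"jaw": 0,"travel": [0,0,-0.04],"twist": 0},{"jaw": 0,"travel": [0,0,-0.07],"twist": 0},{"jaw": 0,"travel": [0,0,-0.09],"twist": 0},{"jaw": 0,"travel": [0,0,-0.1],"twist": 0},{"jaw": 0,"travel": [0,0,-0.1],"twist": 0}]'

```text
t: 15.35
eef_pos: [457.0, 6.4, 106.6]
tcp_rot: [3.138, 0.001, 1.721]
ft_force: [0.3, 0.4, -1.9]
opening: 0.461
grip_force: 30.0
```

Run:
```python
from h import *
x=np.array([np.cos(np.radians(-11.7)),np.sin(np.radians(-11.7))]);y=np.array([-x[1],x[0]])
C=np.array([666,3.4])
A,B=C+46*y,C-46*y;print(A,B)
go(B[0],B[1],104,np.radians(168.3))
```

```text
[675.32821559  48.44424929] [656.67178441 -41.64424929]
travel [-0.0774  0.1902  0.0026] twist -1.217 pos [457.    6.4 106.6] yaw 1.721 q6 -0.28 t 15.3
```

Call:
drive_tool --targets '[{"jaw": 0,"travel": [-0.008,0.02,0],"twist": -0.12},{"jaw": 0,"travel": [-0.018,0.045,0],"twist": -0.24},{"jaw": 0,"travel": [-0.03,0.073,0],"twist": -0.36},{"jaw": 0,"travel": [-0.042,0.103,0],"twist": -0.48},{"jaw": 0,"travel": [-0.054,0.132,0],"twist": -0.6},{"jaw": 0,"travel": [-0.066,0.162,0],"twist": -0.72},{"jaw": 0,"travel": [-0.077,0.19,0],"twist": -0.84},{"jaw": 0,"travel": [-0.077,0.19,0],"twist": -0.96}]'

```text
t: 16.02
eef_pos: [659.6, -42.6, 102.7]
tcp_rot: [3.141, 0.001, 2.686]
ft_force: [-0.4, -0.4, -1.6]
opening: 0.46
grip_force: 30.0
```

Call:
drive_tool --targets '[{"jaw": 0,"travel": [0,0,0],"twist": -0.12},{"jaw": 0,"travel": [0,0,0],"twist": -0.22},{"jaw": 0,"travel": [0,0,0.01],"twist": -0.257},{"jaw": 0,"travel": [0,0,0.03],"twist": -0.257},{"jaw": 0,"travel": [0,0,0.05],"twist": -0.257},{"jaw": 0,"travel": [0,0,0.06],"twist": -0.257},{"jaw": 0,"travel": [0,0,0.06],"twist": -0.257}]'

```text
t: 16.6
eef_pos: [654.1, -41.1, 41.1]
tcp_rot: [-3.141, -0.005, 2.938]
ft_force: [1.0, 1.1, -2.5]
opening: 0.462
grip_force: 30.0
```

Run:
```python
from h import *
go(656.7,-41.6,9,np.radians(168.3))
```

```text
travel [-0.0027  0.      0.0321] twist 0.0 pos [654.1 -41.1  41.1] yaw 2.938 q6 -1.53 t 16.6
```

Call:
drive_tool --targets '[{"jaw": 0,"travel": [-0.002,0,0.012],"twist": 0},{"jaw": 0,"travel": [-0.002,0,0.022],"twist": 0},{"jaw": 0,"travel": [-0.002,0,0.028],"twist": 0},{"jaw": 0,"travel": [-0.002,0,0.031],"twist": 0},{"jaw": 0,"travel": [-0.002,0,0.032],"twist": 0},{"jaw": 0,"travel": [-0.002,0,0.0325],"twist": 0},{"jaw": 0,"travel": [-0.002,0,0.0325],"twist": 0}]'

```text
t: 17.18
eef_pos: [657.9, -41.7, 12.5]
tcp_rot: [-3.142, 0.001, 2.938]
ft_force: [-0.9, 0.5, -1.8]
opening: 0.463
grip_force: 30.0
```

Call:
drive_tool --targets '[{"jaw": 0.6,"travel": [0,0,0],"twist": 0},{"jaw": 0.75,"travel": [0,0,0],"twist": 0},{"jaw": 0.75,"travel": [0,0,0],"twist": 0},{"jaw": 0.75,"travel": [0,0,-0.02],"twist": 0},{"jaw": 0.75,"travel": [0,0,-0.06],"twist": 0},{"jaw": 1,"travel": [0,0,-0.1],"twist": 0},{"jaw": 1,"travel": [0,0,-0.14],"twist": 0},{"jaw": 1,"travel": [0,0,-0.16],"twist": 0}]'

```text
t: 17.85
eef_pos: [658.9, -41.8, 177.6]
tcp_rot: [3.141, 0.006, 2.938]
ft_force: [0.2, -0.2, 0.1]
opening: 0.905
grip_force: 0.0
```

Run:
```python
from h import *
go(407.5,268.3,180,np.radians(109))
```

```text
travel [ 0.309   0.2528 -0.0024] twist 1.035 pos [658.9 -41.8 177.6] yaw 2.938 q6 -1.53 t 17.9
```

Call:
drive_tool --targets '[{"jaw": 1,"travel": [0.02,0.016,0],"twist": 0.12},{"jaw": 1,"travel": [0.045,0.037,0],"twist": 0.24},{"jaw": 1,"travel": [0.075,0.061,0],"twist": 0.36},{"jaw": 1,"travel": [0.105,0.086,0],"twist": 0.48},{"jaw": 1,"travel": [0.135,0.11,0],"twist": 0.6},{"jaw": 1,"travel": [0.165,0.135,0],"twist": 0.72},{"jaw": 1,"travel": [0.195,0.16,0],"twist": 0.84},{"jaw": 1,"travel": [0.225,0.184,0],"twist": 0.96}]'

```text
t: 18.52
eef_pos: [473.8, 184.7, 172.6]
tcp_rot: [3.141, 0.0, 1.974]
ft_force: [0.4, 0.5, 0.5]
opening: 1.001
grip_force: 0.0
```

Call:
drive_tool --targets '[{"jaw": 1,"travel": [0.025,-0.025,0],"twist": 0.07},{"jaw": 1,"travel": [0.05,-0.05,0],"twist": 0.07},{"jaw": 1,"travel": [0.07,-0.07,0],"twist": 0.07},{"jaw": 1,"travel": [0.08,-0.08,0],"twist": 0.07},{"jaw": 1,"travel": [0.08,-0.08,0],"twist": 0.07},{"jaw": 1,"travel": [0.08,-0.08,0],"twist": 0.07}]'

```text
t: 19.02
eef_pos: [370.5, 225.3, 172.6]
tcp_rot: [3.14, 0.0, 1.912]
ft_force: [1.2, -0.1, 0.1]
opening: 1.0
grip_force: 0.0
```

Run:
```python
from h import *
c=snap("wrist","w5",s=1.42)
go(408,268.3,8,np.radians(109))
```

```text
travel [0.0285 0.0492 0.1645] twist 0.008 pos [371.1 225.1 172.5] yaw 1.911 q6 0.05 t 19.1
```

Call:
drive_tool --targets '[{"jaw": 1,"travel": [0.014,0.025,0],"twist": 0.008},{"jaw": 1,"travel": [0.0285,0.049,0],"twist": 0.008},{"jaw": 1,"travel": [0.0285,0.049,0],"twist": 0.008},{"jaw": 1,"travel": [0.0285,0.049,0],"twist": 0.008},{"jaw": 1,"travel": [0.0285,0.049,0],"twist": 0.008}]'

```text
t: 19.48
eef_pos: [407.0, 267.5, 171.6]
tcp_rot: [-3.141, 0.0, 1.902]
ft_force: [-0.1, 0.2, -0.7]
opening: 0.998
grip_force: 0.0
```

Run:
```python
from h import *
c=snap("wrist","w6",s=1.42)
go(408,268.3,8,np.radians(109))
```

```text
travel [0.0005 0.0016 0.1638] twist -0.001 pos [406.7 267.4 171.8] yaw 1.901 q6 0.12 t 19.5
```

View pics/w6.png

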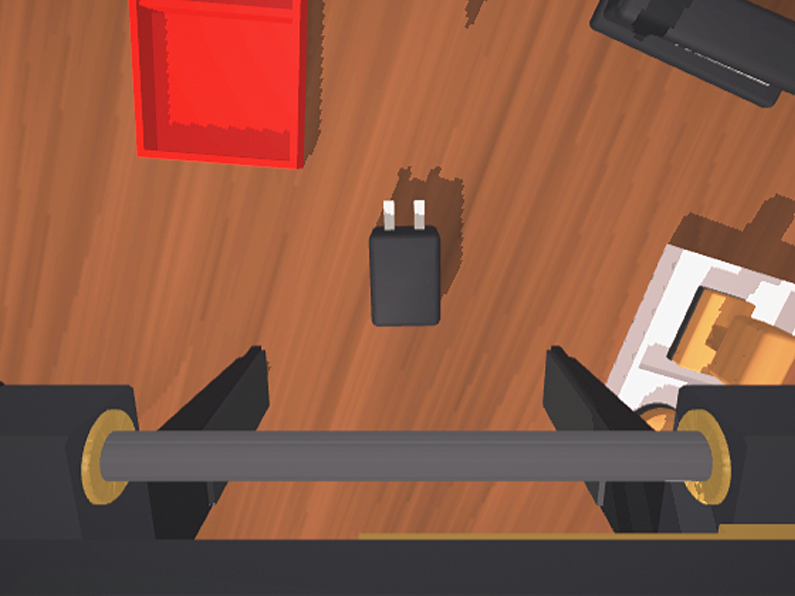

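The adapter sits centred between the fingers and aligned with them, with its prongs pointing away.

Call:
drive_tool --targets '[{"jaw": 1,"travel": [0.0005,0.001,0.03],"twist": 0},{"jaw": 1,"travel": [0.0005,0.001,0.07],"twist": 0},{"jaw": 1,"travel": [0.0005,0.001,0.11],"twist": 0},{"jaw": 1,"travel": [0.0005,0.001,0.14],"twist": 0},{"jaw": 1,"travel": [0.0005,0.001,0.155],"twist": 0},{"jaw": 1,"travel": [0.0005,0.001,0.164],"twist": 0},{"jaw": 1,"travel": [0.0005,0.001,0.164],"twist": 0},{"jaw": 0.6,"travel": [0.0005,0.001,0.164],"twist": 0}]'

```text
t: 20.2
eef_pos: [407.6, 268.7, 8.6]
tcp_rot: [3.141, 0.0, 1.902]
ft_force: [-0.0, 0.0, 0.4]
opening: 0.972
grip_force: 0.0
```

Call:
drive_tool --targets '[{"jaw": 0,"travel": [0,0,0],"twist": 0},{"jaw": 0,"travel": [0,0,0],"twist": 0},{"jaw": 0,"travel": [0,0,0],"twist": 0},{"jaw": 0,"travel": [0,0,0],"twist": 0},{"jaw": 0,"travel": [0,0,0],"twist": 0},{"jaw": 0,"travel": [0,0,0],"twist": 0},{"jaw": 0,"travel": [0,0,0],"twist": 0},{"jaw": 0,"travel": [0,0,0],"twist": 0}]'

```text
t: 20.87
eef_pos: [407.3, 268.9, 8.1]
tcp_rot: [-3.141, 0.0, 1.902]
ft_force: [-0.6, -0.4, 1.7]
opening: 0.439
grip_force: 30.0
```

Call:
drive_tool --targets '[{"jaw": 0,"travel": [0,0,-0.003],"twist": 0},{"jaw": 0,"travel": [0,0,-0.015],"twist": 0},{"jaw": 0,"travel": [0,0,-0.045],"twist": 0},{"jaw": 0,"travel": [0,0,-0.08],"twist": 0},{"jaw": 0,"travel": [0,0,-0.11],"twist": 0},{"jaw": 0,"travel": [0,0,-0.13],"twist": 0},{"jaw": 0,"travel": [0,0,-0.13],"twist": 0},{"jaw": 0,"travel": [0,0,-0.13],"twist": 0}]'

```text
t: 21.53
eef_pos: [407.5, 269.0, 138.7]
tcp_rot: [3.14, -0.0, 1.902]
ft_force: [0.1, -0.0, -1.4]
opening: 0.438
grip_force: 30.0
```

Run:
```python
from h import *
go(675.3+6,48.4-1,138,np.radians(168.3))
```

```text
travel [-0.2987  0.1867  0.0007] twist -1.035 pos [407.5 269.  138.7] yaw 1.902 q6 0.12 t 21.5
```

Call:
drive_tool --targets '[{"jaw": 0,"travel": [-0.018,0.011,0],"twist": -0.12},{"jaw": 0,"travel": [-0.045,0.028,0],"twist": -0.24},{"jaw": 0,"travel": [-0.078,0.049,0],"twist": -0.36},{"jaw": 0,"travel": [-0.111,0.07,0],"twist": -0.48},{"jaw": 0,"travel": [-0.144,0.09,0],"twist": -0.6},{"jaw": 0,"travel": [-0.177,0.11,0],"twist": -0.72},{"jaw": 0,"travel": [-0.205,0.128,0],"twist": -0.84},{"jaw": 0,"travel": [-0.225,0.14,0],"twist": -0.96}]'

```text
t: 22.2
eef_pos: [614.4, 99.4, 135.7]
tcp_rot: [-3.141, -0.002, 2.867]
ft_force: [-1.0, 0.3, -1.1]
opening: 0.445
grip_force: 30.0
```

Run:
```python
from h import *
go(675.3+6,48.4-1,75,np.radians(168.3))
```

```text
travel [-0.0785 -0.0319  0.0607] twist -0.071 pos [614.4  99.4 135.7] yaw 2.867 q6 -1.24 t 22.2
```

Call:
drive_tool --targets '[{"jaw": 0,"travel": [-0.025,-0.01,0],"twist": -0.07},{"jaw": 0,"travel": [-0.05,-0.02,0],"twist": -0.07},{"jaw": 0,"travel": [-0.07,-0.028,0.01],"twist": -0.07},{"jaw": 0,"travel": [-0.0785,-0.032,0.03],"twist": -0.07},{"jaw": 0,"travel": [-0.0785,-0.032,0.055],"twist": -0.07},{"jaw": 0,"travel": [-0.0785,-0.032,0.061],"twist": -0.07},{"jaw": 0,"travel": [-0.0785,-0.032,0.061],"twist": -0.07},{"jaw": 0,"travel": [-0.0785,-0.032,0.061],"twist": -0.07}]'

```text
t: 22.87
eef_pos: [679.2, 49.7, 76.5]
tcp_rot: [-3.141, -0.002, 2.933]
ft_force: [0.1, 0.1, -1.1]
opening: 0.441
grip_force: 30.0
```

Run:
```python
from h import *
c=snap("wrist","w7",s=1.42)
go(675.3+6,48.4-1,13,np.radians(168.3))
```

```text
travel [-0.002  -0.0019  0.0646] twist -0.005 pos [679.7  49.7  77.6] yaw 2.933 q6 -1.39 t 22.9
```

View pics/w7.png

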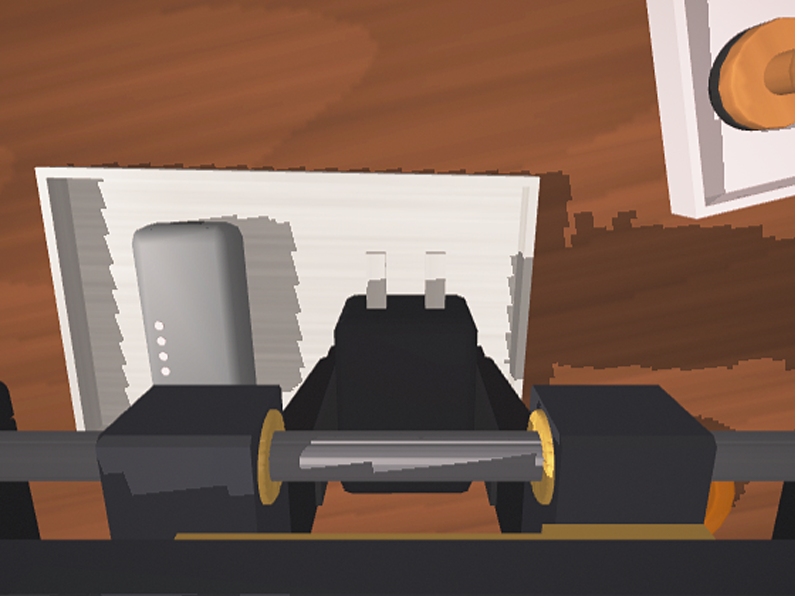

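The bank lies flat with dots up, and the adapter is aligned over its spot; lower and release.

Call:
drive_tool --targets '[{"jaw": 0,"travel": [-0.002,-0.001,0.02],"twist": 0},{"jaw": 0,"travel": [-0.002,-0.001,0.04],"twist": 0},{"jaw": 0,"travel": [-0.002,-0.001,0.055],"twist": 0},{"jaw": 0,"travel": [-0.002,-0.001,0.061],"twist": 0},{"jaw": 0,"travel": [-0.002,-0.001,0.0635],"twist": 0},{"jaw": 0,"travel": [-0.002,-0.001,0.0635],"twist": 0},{"jaw": 0,"travel": [-0.002,-0.001,0.0635],"twist": 0},{"jaw": 0,"travel": [-0.002,-0.001,0.0645],"twist": 0}]'

```text
t: 23.58
eef_pos: [682.1, 48.0, 14.1]
tcp_rot: [3.141, 0.002, 2.932]
ft_force: [-0.7, -0.9, -1.7]
opening: 0.44
grip_force: 30.0
```

Call:
drive_tool --targets '[{"jaw": 0.6,"travel": [0,0,0],"twist": 0},{"jaw": 0.65,"travel": [0,0,0],"twist": 0},{"jaw": 0.65,"travel": [0,0,0],"twist": 0},{"jaw": 0.65,"travel": [0,0,-0.02],"twist": 0},{"jaw": 0.65,"travel": [0,0,-0.06],"twist": 0},{"jaw": 1,"travel": [0,0,-0.1],"twist": 0},{"jaw": 1,"travel": [0,0,-0.14],"twist": 0},{"jaw": 1,"travel": [0,0,-0.16],"twist": 0}]'

```text
t: 24.25
eef_pos: [682.6, 48.0, 178.1]
tcp_rot: [3.141, 0.006, 2.932]
ft_force: [0.5, -0.9, 0.1]
opening: 0.806
grip_force: 0.0
```

Run:
```python
from h import *
s=state();print(s["joints"].round(2))
go(436.6,-135,180,np.radians(93.2))
```

```text
[-0.03  0.61  1.44 -0.    1.08 -1.39]
travel [ 0.2026 -0.2301 -0.0019] twist 1.306 pos [682.6  48.  178.1] yaw 2.932 q6 -1.39 t 24.2
```

Call:
drive_tool --targets '[{"jaw": 1,"travel": [0.015,-0.017,0],"twist": 0.12},{"jaw": 1,"travel": [0.035,-0.04,0],"twist": 0.24},{"jaw": 1,"travel": [0.06,-0.068,0],"twist": 0.36},{"jaw": 1,"travel": [0.085,-0.097,0],"twist": 0.48},{"jaw": 1,"travel": [0.11,-0.125,0],"twist": 0.6},{"jaw": 1,"travel": [0.135,-0.153,0],"twist": 0.72},{"jaw": 1,"travel": [0.155,-0.176,0],"twist": 0.84},{"jaw": 1,"travel": [0.165,-0.187,0],"twist": 0.96}]'

```text
t: 24.92
eef_pos: [478.5, -102.0, 173.0]
tcp_rot: [-3.141, 0.0, 1.965]
ft_force: [0.1, -0.7, 0.4]
opening: 1.004
grip_force: 0.0
```

Run:
```python
from h import *
go(436.6,-135,180,np.radians(93.2))
```

```text
travel [-0.0144 -0.0514 -0.007 ] twist 0.339 pos [ 478.5 -102.   173. ] yaw 1.965 q6 -0.74 t 24.9
```

Call:
drive_tool --targets '[{"jaw": 1,"travel": [-0.005,-0.017,0],"twist": 0.12},{"jaw": 1,"travel": [-0.01,-0.035,0],"twist": 0.24},{"jaw": 1,"travel": [-0.0145,-0.0515,0],"twist": 0.34},{"jaw": 1,"travel": [-0.0145,-0.0515,0],"twist": 0.34},{"jaw": 1,"travel": [-0.0145,-0.0515,0],"twist": 0.34},{"jaw": 1,"travel": [-0.0145,-0.0515,0],"twist": 0.34}]'

```text
t: 25.42
eef_pos: [440.0, -134.0, 172.9]
tcp_rot: [3.141, 0.0, 1.635]
ft_force: [0.5, -0.6, 0.7]
opening: 1.002
grip_force: 0.0
```

Run:
```python
from h import *
c=snap("wrist","w8",s=1.42)
go(436.6,-135,18,np.radians(93.2))
```

```text
travel [-0.0009 -0.0036  0.1548] twist 0.008 pos [ 440.1 -133.9  172.8] yaw 1.635 q6 -0.5 t 25.5
```

View pics/w8.png

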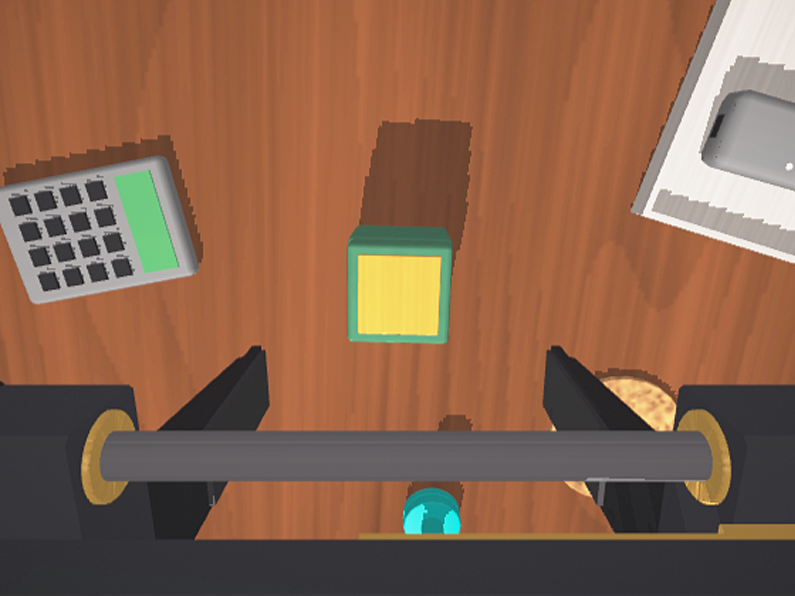

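The tin's top is square to the jaws, about 6 px left of centre, which agrees with the 3.5 mm correction.

Call:
drive_tool --targets '[{"jaw": 1,"travel": [-0.001,-0.0035,0.03],"twist": 0},{"jaw": 1,"travel": [-0.001,-0.0035,0.07],"twist": 0},{"jaw": 1,"travel": [-0.001,-0.0035,0.11],"twist": 0},{"jaw": 1,"travel": [-0.001,-0.0035,0.135],"twist": 0},{"jaw": 1,"travel": [-0.001,-0.0035,0.15],"twist": 0},{"jaw": 1,"travel": [-0.001,-0.0035,0.155],"twist": 0},{"jaw": 1,"travel": [-0.001,-0.0035,0.155],"twist": 0},{"jaw": 0.8,"travel": [-0.001,-0.0035,0.155],"twist": 0}]'

```text
t: 26.13
eef_pos: [436.5, -135.2, 18.0]
tcp_rot: [3.141, 0.0, 1.634]
ft_force: [0.1, -0.2, 0.5]
opening: 0.974
grip_force: 0.0
```

Call:
drive_tool --targets '[{"jaw": 0,"travel": [0,0,0],"twist": 0},{"jaw": 0,"travel": [0,0,0],"twist": 0},{"jaw": 0,"travel": [0,0,0],"twist": 0},{"jaw": 0,"travel": [0,0,0],"twist": 0},{"jaw": 0,"travel": [0,0,0],"twist": 0},{"jaw": 0,"travel": [0,0,0],"twist": 0},{"jaw": 0,"travel": [0,0,0],"twist": 0},{"jaw": 0,"travel": [0,0,0],"twist": 0}]'

```text
t: 26.8
eef_pos: [436.1, -135.4, 18.0]
tcp_rot: [3.141, 0.0, 1.632]
ft_force: [-1.0, 0.6, 6.5]
opening: 0.613
grip_force: 29.8
```

Call:
drive_tool --targets '[{"jaw": 0,"travel": [0,0,-0.003],"twist": 0},{"jaw": 0,"travel": [0,0,-0.015],"twist": 0},{"jaw": 0,"travel": [0,0,-0.04],"twist": 0},{"jaw": 0,"travel": [0,0,-0.065],"twist": 0},{"jaw": 0,"travel": [0,0,-0.08],"twist": 0},{"jaw": 0,"travel": [0,0,-0.08],"twist": 0},{"jaw": 0,"travel": [0,0,-0.08],"twist": 0},{"jaw": 0,"travel": [0,0,-0.08],"twist": 0}]'

```text
t: 27.47
eef_pos: [435.6, -135.2, 96.8]
tcp_rot: [-3.141, -0.0, 1.632]
ft_force: [0.4, -0.2, -3.2]
opening: 0.611
grip_force: 29.8
```

```bash
cat > mat.py <<'E'
# cork mask -> ray to z=6 -> least-squares disc centre (radius 48)
from h import *
for f in("s0","d0"):
    c=load(f);im=np.load(f"pics/{f}.npy");R=range
    p=px(c,(596,-246,6)).astype(int);r=28
    sub=im[p[1]-r:p[1]+r,p[0]-r:p[0]+r]
    h=cv2.cvtColor(np.ascontiguousarray(sub),cv2.COLOR_BGR2HSV)
    m=(h[...,2]>(130 if f=="s0" else 150)).astype(np.uint8)
    n,l,st,ce=cv2.connectedComponentsWithStats(cv2.morphologyEx(m,cv2.MORPH_CLOSE,np.ones((3,3))))
    i=1+st[1:,4].argmax();cs,_=cv2.findContours((l==i).astype(np.uint8),0,1)
    e=cv2.fitEllipse(max(cs,key=len));u,v=e[0][0]+p[0]-r,e[0][1]+p[1]-r
    print(f,st[i],e,w(c,u,v,6))
E
python3 mat.py; python3 -c "
from h import *
go(595,-246,100,np.radians(90))"
```

```text
s0 [   8   14   42   33 1047] ((28.211240768432617, 30.179838180541992), (30.110929489135742, 42.136085510253906), 71.18685913085938) [ 598.6 -248.7    6. ]
d0 [ 15  20  29  19 407] ((29.252830505371094, 28.99071502685547), (16.753068923950195, 28.47494888305664), 92.95853424072266) [ 594.6 -245.7    6. ]
travel [-0.1204  0.1523 -0.0032] twist 0.061 pos [ 435.6 -135.2   96.8] yaw 1.632 q6 -0.51 t 27.5
```

Mat is at about (597,-247). Approach from beyond it, so that the wrist camera sees the mat before placing.

```bash
python3 -c "
from h import *
go(597,-345,125)"
```

```text
travel [-0.2194  0.1483 -0.0282] twist 0 pos [ 435.6 -135.2   96.8] yaw 1.632 q6 -0.51 t 27.5
```

Call:
drive_tool --targets '[{"jaw": 0,"travel": [-0.015,0.01,-0.01],"twist": 0},{"jaw": 0,"travel": [-0.04,0.027,-0.02],"twist": 0},{"jaw": 0,"travel": [-0.07,0.047,-0.028],"twist": 0},{"jaw": 0,"travel": [-0.1,0.068,-0.028],"twist": 0},{"jaw": 0,"travel": [-0.13,0.088,-0.028],"twist": 0},{"jaw": 0,"travel": [-0.16,0.108,-0.028],"twist": 0},{"jaw": 0,"travel": [-0.185,0.125,-0.028],"twist": 0},{"jaw": 0,"travel": [-0.2,0.135,-0.028],"twist": 0}]'

```text
t: 28.13
eef_pos: [584.0, -329.0, 123.1]
tcp_rot: [-3.14, -0.001, 1.631]
ft_force: [0.2, 0.3, -1.3]
opening: 0.61
grip_force: 29.8
```

Call:
drive_tool --targets '[{"jaw": 0,"travel": [-0.01,0.007,0],"twist": 0},{"jaw": 0,"travel": [-0.019,0.013,0],"twist": 0},{"jaw": 0,"travel": [-0.019,0.013,0],"twist": 0},{"jaw": 0,"travel": [-0.019,0.013,0],"twist": 0},{"jaw": 0,"travel": [-0.019,0.013,0],"twist": 0}]'

```text
t: 28.55
eef_pos: [596.5, -344.1, 124.4]
tcp_rot: [-3.14, -0.001, 1.632]
ft_force: [-0.4, -0.2, -1.8]
opening: 0.608
grip_force: 29.8
```

Run:
```python
from h import *
c=snap("wrist","w9",s=1.42)
go(597,-247,125)
print(px(c,(597,-247,6))*1.42)
```

```text
travel [ 0.0968  0.0064 -0.0001] twist 0 pos [ 596.6 -344.1  124.9] yaw 1.633 q6 -0.68 t 28.6
[418.616 109.624]
```

View pics/w9.png

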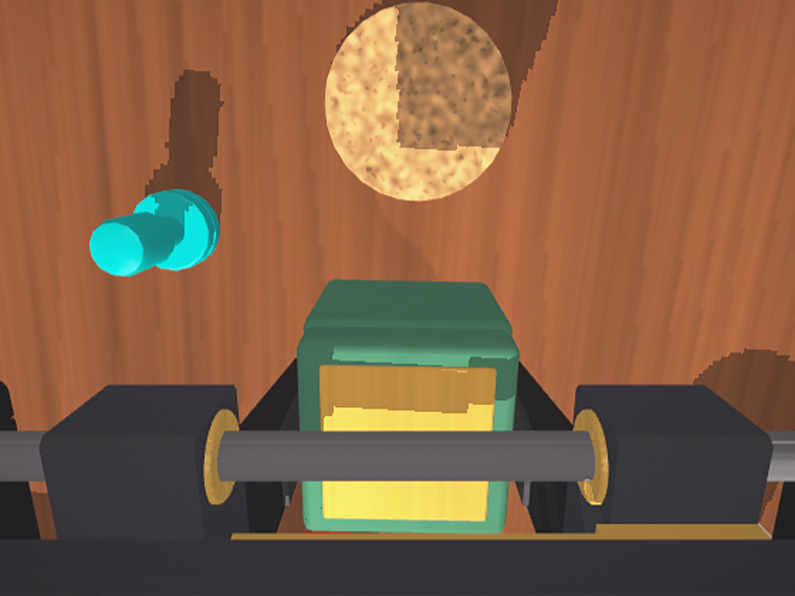

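Run:
```python
from h import *
c=load("w9");k=1/1.42
f=lambda u,v,z:w(c,u*k,v*k,z)
a=[f(*q,6)[:2] for q in((325,101),(512,101),(418,2),(418,200))];print(a,np.mean(a,0),(a[0]+a[1])/2,(a[2]+a[3])/2)
p=np.array([f(*q,173)[:2] for q in((302,347),(516,350),(503,533),(307,530))]);print(p,p.mean(0),state()["eef_pos"])
```

```text
[array([ 549.3, -245.8]), array([ 644., -240.]), array([ 593.3, -197.8]), array([ 599.8, -292.3])] [ 596.6   -243.975] [ 596.65 -242.9 ] [ 596.55 -245.05]
[[ 569.9 -315.2]
 [ 621.4 -312.8]
 [ 624.  -364.6]
 [ 571.8 -366.9]] [ 596.775 -339.875] [ 596.62459367 -344.05172074  124.86603692]
```

Run:
```python
from h import *
c=load("w8");k=1/1.42
p=np.array([w(c,u*k,v*k,66)[:2] for u,v in((348,247),(451,247),(448,343),(348,341))]);print(p,p.mean(0))
```

```text
[[ 408.4 -108. ]
 [ 462.  -104.5]
 [ 465.  -157.6]
 [ 410.2 -160. ]] [ 436.4   -132.525]
```

Call:
drive_tool --targets '[{"jaw": 0,"travel": [0.02,0.001,0],"twist": 0},{"jaw": 0,"travel": [0.05,0.003,0],"twist": 0},{"jaw": 0,"travel": [0.08,0.005,0],"twist": 0},{"jaw": 0,"travel": [0.0955,0.006,0.005],"twist": 0},{"jaw": 0,"travel": [0.0955,0.006,0.025],"twist": 0},{"jaw": 0,"travel": [0.0955,0.006,0.05],"twist": 0},{"jaw": 0,"travel": [0.0955,0.006,0.075],"twist": 0},{"jaw": 0,"travel": [0.0955,0.006,0.085],"twist": 0}]'

```text
t: 29.27
eef_pos: [596.0, -248.2, 37.7]
tcp_rot: [-3.138, -0.002, 1.633]
ft_force: [-0.7, -0.4, -1.2]
opening: 0.609
grip_force: 29.8
```

Call:
drive_tool --targets '[{"jaw": 0,"travel": [0,0,0.006],"twist": 0},{"jaw": 0,"travel": [0,0,0.011],"twist": 0},{"jaw": 0,"travel": [0,0,0.014],"twist": 0},{"jaw": 0,"travel": [0,0,0.014],"twist": 0},{"jaw": 0,"travel": [0,0,0.014],"twist": 0},{"jaw": 0,"travel": [0,0,0.014],"twist": 0}]'

```text
t: 29.77
eef_pos: [597.6, -249.4, 27.5]
tcp_rot: [3.14, 0.001, 1.632]
ft_force: [0.9, 1.2, -1.5]
opening: 0.611
grip_force: 29.8
```

```bash
python3 -c "
from h import *
go(596.6,-248.5,24.3)"
```

```text
travel [ 0.0009 -0.001   0.0032] twist 0 pos [ 597.6 -249.4   27.5] yaw 1.632 q6 -0.56 t 29.8
```

Call:
drive_tool --targets '[{"jaw": 0,"travel": [0.001,-0.001,0.002],"twist": 0},{"jaw": 0,"travel": [0.001,-0.001,0.003],"twist": 0},{"jaw": 0,"travel": [0.001,-0.001,0.0035],"twist": 0},{"jaw": 0,"travel": [0.001,-0.001,0.0035],"twist": 0},{"jaw": 0.8,"travel": [0.001,-0.001,0.0035],"twist": 0},{"jaw": 0.9,"travel": [0.001,-0.001,0.0035],"twist": 0},{"jaw": 0.9,"travel": [0.001,-0.001,0.0035],"twist": 0},{"jaw": 0.9,"travel": [0.001,-0.001,0.0035],"twist": 0}]'

```text
t: 30.43
eef_pos: [596.3, -248.2, 23.1]
tcp_rot: [3.142, 0.0, 1.632]
ft_force: [-0.3, 0.2, -0.0]
opening: 0.835
grip_force: 0.0
```

Call:
drive_tool --targets '[{"jaw": 0.9,"travel": [0,0,-0.02],"twist": 0},{"jaw": 0.9,"travel": [0,0,-0.06],"twist": 0},{"jaw": 0.9,"travel": [0,0,-0.1],"twist": 0},{"jaw": 1,"travel": [0,0,-0.14],"twist": 0},{"jaw": 1,"travel": [0,0,-0.17],"twist": 0},{"jaw": 1,"travel": [-0.04,0,-0.2],"twist": 0},{"jaw": 1,"travel": [-0.07,0,-0.22],"twist": 0},{"jaw": 1,"travel": [-0.07,0,-0.22],"twist": 0}]'

```text
t: 31.1
eef_pos: [601.5, -323.2, 248.0]
tcp_rot: [3.136, 0.006, 1.63]
ft_force: [1.5, -0.8, 0.3]
opening: 1.001
grip_force: 0.0
```

Run:
```python
from h import *
a=snap("scene","s9",(110,130,390,315),1);b=snap("side","d9",(150,125,390,285),1)
w_=snap("wrist","w10")
A=cv2.resize(cv2.imread("pics/s9.png"),None,fx=1.4,fy=1.4,interpolation=2)
B=cv2.resize(cv2.imread("pics/d9.png"),None,fx=1.65,fy=1.65,interpolation=2)
W=cv2.resize(cv2.imread("pics/w10.png"),(400,300))
cv=np.zeros((600,800,3),np.uint8);cv[:A.shape[0],:A.shape[1]]=A;cv[:264,400:796]=B[:264,:396];cv[300:,:400]=W
cv2.imwrite("pics/f.png",cv)
```

```text
(no output)
```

View pics/f.png

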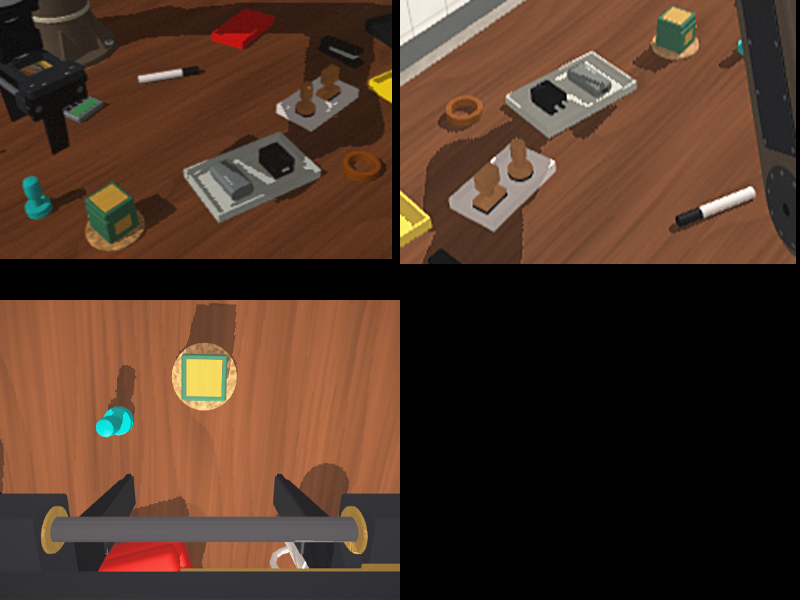

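The final view shows the tin centred on the mat at (204,377), both stamps upright in their own bays, and the bank and adapter flat side by side. The bystanders haven't moved.

```bash
python3 -c "
from cell import job_done
print(job_done())"
```

```text
the job is handed in; nothing more can be done
None
```

The desk is tidied and handed in at about 31 s: one stamp upright in each bay, power bank and adapter flat side by side in the metal tray, tea tin centred on the mat, and the stapler and tape left untouched. The hand-in gave no verdict, so this rests on my final camera check.

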